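# Open the extraction gate with the S-hook

## Task

Open the bench extraction gate: take the S-hook by the square grip on its top from its rest, pass its short end down through the small hole in the gate's flat blade, and with the hook draw the blade gently out all the way to its stop. Leave the hook hanging in the hole, seated with its top bar down on the blade. Feel for the hole with a light touch, never force hook or blade, touch the gate with nothing but the hook, and leave the bottles, beaker and dishes standing where it is.

Things in the scene. Friction and masses are not known exactly. Their poses are not given: they have to be found in the camera images.
- hook: Loose steel S-hook of 5 mm bar, about 60 g, lying in its own x-z plane. Origin: underside of its level top bar, below the grip; z up, x towards the short end. Short leg at x = +16 mm points down, tip 20 mm below the origin. Long leg at x = -19 mm goes down 75 mm, then turns to -x and up again (to x = -40 mm). Clear gap between the legs 30 mm.
- hook_grip (a point): Where to pinch the hook: in its upright aluminium grip, 13 x 13 mm, square to the hook's axes, which stands on the middle of the top bar from 5 to 38.5 mm above the hook's origin. This point is 27 mm above the origin; fingertips reaching 19 mm below it still clear the blade when the hook is fully down.
- hook_tip (a point): The lowest point of the hook's short leg, a round tip 5 mm thick (16, 0, -20 mm in the hook's frame; same axes as the hook).
- hook_rest: Fixed rest, a low bridge. Origin: centre of its underside. Its steel strip, 20 mm wide in x and 130 mm long in y, has its top 115 mm over the bench. The hook hangs over the strip, top bar on it, a leg either side, the hook's axes along the rest's axes; lift it straight up 30 mm to free the short leg, 90 mm to clear all of it.
- gate: Fixed white gate housing, 140 (x) x 170 (y) x 165 mm high. Origin: centre of its underside on the bench, z up. An 80 mm round duct rises from its top and turns to +x. A level steel blade comes out of its front face (x = -70 mm) towards -x. The hook hangs in the blade's hole with its x axis along the gate's: short leg through the hole, long leg before the blade's front edge.
- blade_nominal (a point): Fixed point of the gate, same axes: where the hole's axis meets the blade's top face if the blade were shut and central (-129, 0, 140 mm in the gate's frame). The real hole, 9.5 mm round, right through, lies at -x from here by the joint's value and, by side play, anywhere from -18 to +18 mm in y: this differs each time and is not reported, so see it or feel for it.
- blade_edge (a point): Fixed point of the gate, same axes: middle of the front edge of the blade's top face if shut and central (-157, 0, 140 mm in the gate's frame). Blade: 90 mm wide in y, 4 mm thick, level, top 140 mm over the bench; it moves with the hole, in x by the joint's value and in y by the side play, and then stays firm sideways.
- blade (a joint): How far the blade is drawn out of the gate, m: 0 shut, 0.080 against its hard stop. It slides towards the gate's -x with about 4 N of friction and stays where it is left. It starts 0 to 15 mm out. Neither blade nor hook may be loaded with more than 15 N, down or sideways.
- bottle_a: Bystander: glass bottle with blue cap, 80 mm across, 170 mm high, loose; origin at the centre of its underside.
- bottle_b: Bystander: smaller glass bottle with blue cap, 68 mm across, 140 mm high, loose; origin at the centre of its underside.
- beaker: Bystander: glass beaker, 70 mm across, 90 mm high, loose; origin at the centre of its underside.
- dishes: Bystander: stack of three clear dishes, 90 mm across, 37 mm high, loose; origin at the centre of its underside.
Mind the look-alikes: they are no part of the job. There is more than one size of the hook; the job needs the larger.

How it is judged:
By the outcome, as a careful person would: the job done as asked, in the order asked, and still so for the second after the job is handed in, with the robot touching nothing.
It also fails if it takes over 72 s, if anything falls off the work surface, if the arm or the gripper's body presses on something with over 40 N, if the wrist force passes 120 N, or if a joint passes its speed limit or range.

## Robot

A 7-joint arm with a two-finger parallel gripper is mounted at the origin on the work surface. World frame = base frame: x ahead of the robot, y to its left, z up, the work surface at z = 0. Lengths are in m, angles in rad, forces in N, time in s.
With the tool pointing down it reaches from about 0.35 to 0.9 m from the base axis. Payload 8.1 kg.
Tool frame: the origin (TCP) lies at the centre of the arm's flange, where the gripper is bolted on; the fingertips stand robot.tcp_to_tips ahead of it and the grasp point (between the pads) lies 159 mm ahead of it (robot.tcp_to_tips is the distance from the TCP to the fingertips, in m); z points along the fingers, x is the direction in which the jaws open and shut, and the axes are right-handed (so a half turn about z gives the same grasp; the last joint's range is limited). The gripper opens to 92 mm and grips with 3 to 60 N. Pads are 19 mm wide; open, the fingers measure 130 mm over their backs; the gripper's body (75 mm by 190 mm) begins 47 mm behind the grasp point.
Start: joints at [-0.103, 0.434, 0.025, 1.573, -0.012, 1.134, -0.075], TCP at [0.625, -0, 0.405] pointing down, gripper open.
Joint ranges: [-2.62, 2.62], [-0.44, 2.09], [-1.27, 1.32], [0.08, 2.57], [-1.32, 4.46], [0.12, 2], [-2.74, 2.74]. Speed limits (rad/s): [2.22, 2.22, 3.01, 3.01, 3.14, 3.14, 3.14].

## Interface

Orientations are given as a unit quaternion [x, y, z, w].
In Python, from workcell import robot gives the robot as it stands. The module is installed in compiled form; this text tells all that it offers.
- The arm moves only by the shell command python3 -m creep 'ROWS' [FORCE]. ROWS is text: rows parted by semicolons, each of 7 numbers parted by spaces: the closure, from -1 (fully open) to 1 (shut), then the shift along the tool's x, y, z in cm, then the turn, a rotation vector about the tool's x, y, z in rad. A call has 1 to 8 rows; each row is the pose to reach, as a shift and turn from the pose commanded when the call began, along the tool's axes at that moment; what a row does not reach only later rows make up. A row lasts 1/10 s, in which the tool goes at most 50 mm and 8.59 degrees, less where a joint would pass 70% of its speed; a pose out of reach is approached as far as the arm can. A call with a gripper value outside its range is refused whole. The fingers move at their own pace and stop on an object; FORCE is the grip in N (left out, the last holds). Time passes only in rows, so rows that repeat a pose let the fingers close. It gives the time, the measured TCP pose, the force and the opening at its end, in the units of the state.
- robot.read_state(): the state, without advancing time (a new reading comes with each control period).
- robot.camera(name): name is "scene" or "side" or "wrist"; returns a dict with "img" (480x640x3 uint8, blue, green, red), "fovy" (degrees; the focal length in pixels is half the picture's height over the tangent of half this angle, whatever the lens; pixels are square), "cx", "cy" (the principal point, pixels), "k1" (the pictures are not rectified: a ray, as slopes to the right and down, at radius r is drawn at 1 + k1 r^2 times it, then the intrinsics apply), "eye" and "attitude" of the camera in the world; the wrist camera has in their place "T_tool_cam" (4x4, takes a point from camera to tool coordinates, whose origin is the TCP and whose axes are the tool frame's). Camera axes: x right, y down, z forward; pixel columns grow to the right and rows downward; lengths in m; the calibration is good to about 2 mm. A picture is of the moment at which its call begins: read the wrist's pose just before it. There is no depth.
- robot.hand_in(): hands the job in, once; it reports no verdict.
The state is a dict: "time_s": time; "joint_pos": joint angles; "dq": joint speeds; "joint_torque": joint torques, N m; "eef_pos": TCP position; "tcp_rot": TCP orientation; "ft_force": force on the tool from outside, world axes, zero at the start; "ft_torque": the same for the moment, N m; "opening": finger opening in m.
Only numpy, scipy, OpenCV 4.12 (cv2) and the standard library are available. Lean on these libraries where they do the work, as an engineer would, in place of code of your own. Each camera call takes 0.05 s, during which the arm holds its last target.

## Working session

There is one attempt and no reset: what is moved stays moved. The work goes in short steps, Python scripts to look and compute and a shell command to move; the robot and the scene stay as the last step left them, time stands still between calls to the robot, and variables do not carry over. Pictures are saved under pics/ and viewed, and the job is handed in when it is done.

```bash
mkdir -p pics; cat > h.py <<'E'
import numpy as np, cv2
from scipy.spatial.transform import Rotation as R
from workcell import robot
def snap(name,fn):
    s=robot.read_state(); c=robot.camera(name); cv2.imwrite('pics/'+fn,c['img'])
    return s,c
def campose(s,c):
    if 'T_tool_cam' in c:
        T=np.eye(4);T[:3,:3]=R.from_quat(s['tcp_rot']).as_matrix();T[:3,3]=s['eef_pos']
        return T@np.array(c['T_tool_cam'])
    T=np.eye(4);a=np.array(c['attitude'])
    T[:3,:3]=R.from_quat(a).as_matrix() if a.size==4 else a.reshape(3,3)
    T[:3,3]=c['eye'];return T
def K(c):
    f=240/np.tan(np.radians(c['fovy'])/2)
    return np.array([[f,0,c['cx']],[0,f,c['cy']],[0,0,1.]])
def ray(T,c,u,v):
    k=K(c);d=np.array([(u-k[0,2])/k[0,0],(v-k[1,2])/k[1,1]]);x=d.copy()
    for _ in range(30): x=d/(1+c['k1']*(x@x))
    r=T[:3,:3]@np.array([x[0],x[1],1]);return T[:3,3],r/np.linalg.norm(r)
def onz(T,c,u,v,z):
    o,d=ray(T,c,u,v);return o+d*(z-o[2])/d[2]
def proj(T,c,P):
    p=T[:3,:3].T@(np.array(P)-T[:3,3]);x=p[:2]/p[2];x=x*(1+c['k1']*(x@x));k=K(c)
    return k[0,0]*x[0]+k[0,2],k[1,1]*x[1]+k[1,2]
def tri(rays):
    A=np.zeros((3,3));b=np.zeros(3)
    for o,d in rays:
        M=np.eye(3)-np.outer(d,d);A+=M;b+=M@o
    p=np.linalg.solve(A,b);return p,[np.linalg.norm(np.cross(p-o,d)) for o,d in rays]
E
python3 - <<'E'
from h import *
import pickle
D={}
for n in ['scene','side','wrist']:
    s,c=snap(n,n+'0.png');D[n]=(s,c);print(n,{k:v for k,v in c.items() if k!='img'})
pickle.dump(D,open('d0.pkl','wb'));print(s,robot.tcp_to_tips)
E
```

```text
scene {'fovy': 57.957784531203835, 'cx': 312.48284428811564, 'cy': 237.59686384761724, 'k1': -0.014328350282791134, 'eye': array([0.91545924, 0.5760625 , 0.63145482]), 'attitude': array([ 0.22767794,  0.87445361, -0.41462846, -0.10759588])}
side {'fovy': 47.44068132783508, 'cx': 315.39531220542534, 'cy': 241.11412219217848, 'k1': -0.0766558632706907, 'eye': array([-0.11325771, -0.89621709,  0.84580898]), 'attitude': array([ 0.82925651, -0.28228013,  0.16800936, -0.45213319])}
wrist {'fovy': 58.078249772093365, 'cx': 319.61388347300885, 'cy': 233.0470578479093, 'k1': -0.05597470981486065, 'T_tool_cam': array([[ 9.99999695e-01, -5.37143656e-04,  5.66989900e-04,
        -9.31787880e-05],
       [ 3.77410386e-04,  9.67904969e-01,  2.51316192e-01,
        -6.59633805e-02],
       [-6.83785240e-04, -2.51315901e-01,  9.67904877e-01,
         1.91640965e-02],
       [ 0.00000000e+00,  0.00000000e+00,  0.00000000e+00,
         1.00000000e+00]])}
{'time_s': 0.1, 'joint_pos': array([-0.10257716,  0.43511204,  0.02498883,  1.57397587, -0.01157725,
        1.13400852, -0.07508167]), 'dq': array([ 0.00157067, -0.00082938,  0.0022544 , -0.00323001, -0.00138286,
       -0.00193082,  0.0010805 ]), 'joint_torque': array([ 2.76666542e-03, -6.69124532e+01,  9.87763703e-01, -3.15145969e+01,
       -6.05509384e-02,  3.73947364e-02,  1.19628339e-04]), 'eef_pos': array([ 6.24796600e-01, -5.58159662e-05,  4.04060804e-01]), 'tcp_rot': array([ 9.99999768e-01, -3.88920587e-05, -6.75491049e-04,  7.51430727e-05]), 'ft_force': array([ 0.36608804, -0.17892477, -0.63429125]), 'ft_torque': array([-0.04546386,  0.02053455, -0.028117  ]), 'opening': 0.09180028074840538} 0.178
```

View pics/scene0.png

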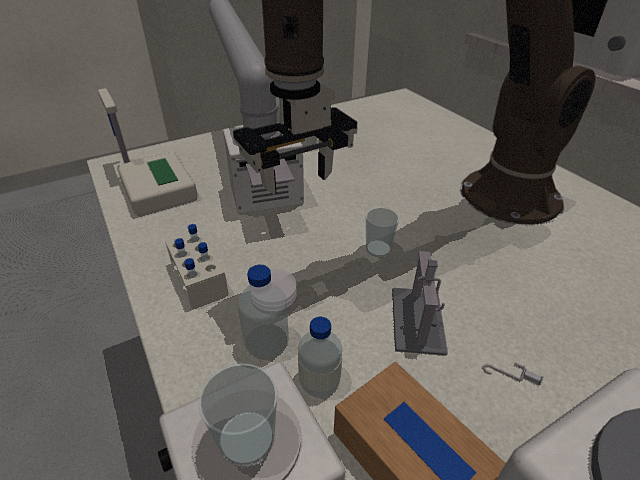

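View pics/side0.png

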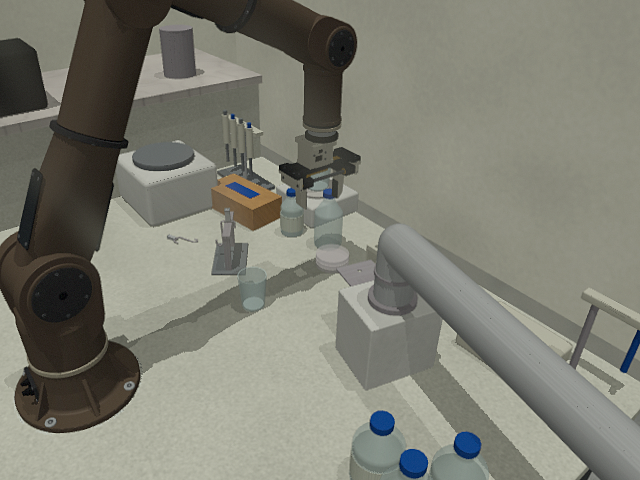

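View pics/wrist0.png

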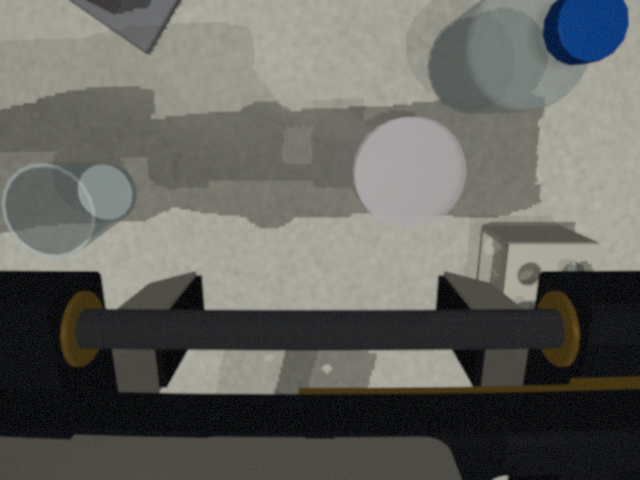

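```bash
python3 - <<'E'
import cv2,numpy as np
a=cv2.imread('pics/scene0.png')
x=cv2.resize(a[235:365,370:470],None,fx=4,fy=4,interpolation=2)
y=cv2.resize(a[120:250,210:310],None,fx=4,fy=4,interpolation=2)
cv2.imwrite('pics/z1.png',np.hstack([x,y]))
a=cv2.imread('pics/side0.png')
x=cv2.resize(a[195:285,200:280],None,fx=5,fy=5,interpolation=2)
y=cv2.resize(a[250:390,325:445],None,fx=3,fy=3,interpolation=2)
y=cv2.copyMakeBorder(y,0,450-420,0,0,0)
cv2.imwrite('pics/z2.png',np.hstack([x,y]))
a=cv2.imread('pics/wrist0.png')
cv2.imwrite('pics/z3.png',cv2.resize(a[340:400,210:400],None,fx=4,fy=4,interpolation=2))
E
```

```text
(no output)
```

View pics/z1.png

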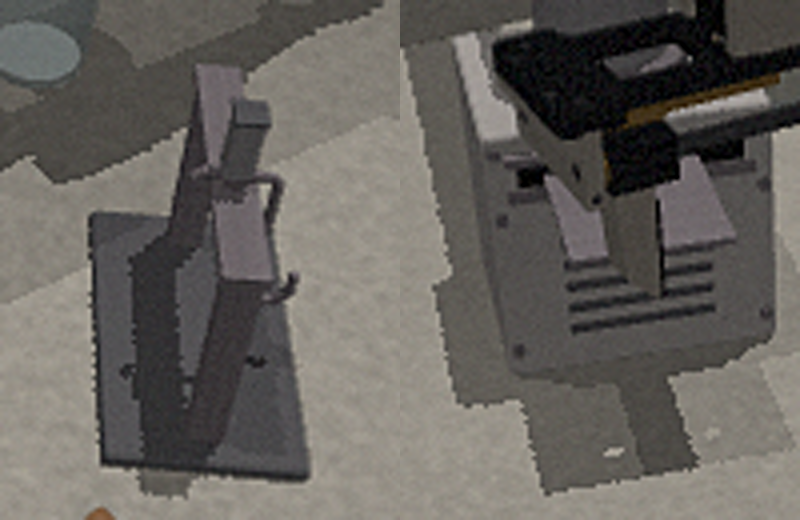

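View pics/z2.png

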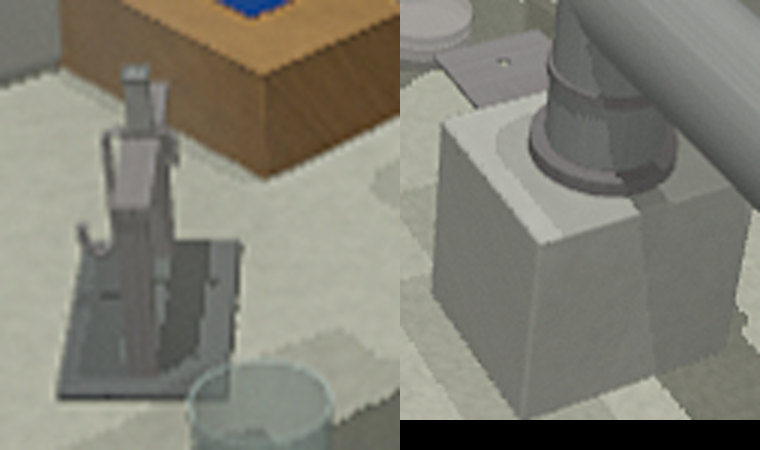

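View pics/z3.png

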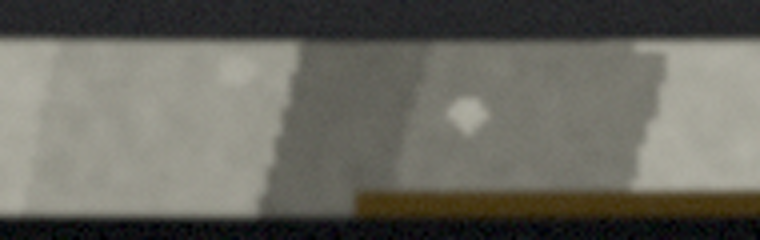

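```bash
python3 - <<'E'
from h import *
import pickle
D=pickle.load(open('d0.pkl','rb'))
s,c=D['scene'];T=campose(s,c)
z=lambda x,y:(370+x/4,235+y/4)
for n,p,h in [('far l',(197,66),.115),('far r',(241,66),.115),('near l',(219,280),.115),('near r',(272,278),.115),('grip',(251,112),.1535),('bp',(92,213),.006),('bp',(102,465),.006),('bp',(309,477),.006)]:
    print(n,onz(T,c,*z(*p),h).round(4))
s,c=D['side'];T=campose(s,c)
z=lambda x,y:(200+x/5,195+y/5)
for n,p,h in [('grip',(135,72),.1535),('nl',(110,208),.115),('nr',(152,208),.115),('bp',(58,398),.006),('bp',(228,398),.006),('bp',(240,242),.006)]:
    print(n,onz(T,c,*z(*p),h).round(4))
z=lambda x,y:(325+(x-400)/3,250+y/3)
for n,p,h in [('hole',(503,62),.14),('edgeL',(434,54),.14),('edgeR',(545,30),.14),('front',(477,107),.14),('topfrontL',(440,125),.165),('topnear',(540,243),.165)]:
    print(n,onz(T,c,*z(*p),h).round(4), z(*p))
s,c=D['wrist'];T=campose(s,c)
print(onz(T,c,105,170,0),onz(T,c,150,50,0))
E
```

```text
far l [0.4584 0.1536 0.115 ]
far r [0.4409 0.1634 0.115 ]
near l [0.5349 0.2584 0.115 ]
near r [0.5159 0.2678 0.115 ]
grip [0.4919 0.2181 0.1535]
bp [0.4806 0.1259 0.006 ]
bp [0.569  0.2489 0.006 ]
bp [0.4952 0.2975 0.006 ]
grip [0.4882 0.2084 0.1535]
nl [0.4395 0.1551 0.115 ]
nr [0.4565 0.1426 0.115 ]
bp [0.4053 0.1646 0.006 ]
bp [0.4767 0.1121 0.006 ]
bp [0.5629 0.2364 0.006 ]
hole [ 0.5942 -0.1865  0.14  ] (359.3333333333333, 270.6666666666667)
edgeL [ 0.5594 -0.148   0.14  ] (336.3333333333333, 268.0)
edgeR [ 0.6488 -0.1743  0.14  ] (373.3333333333333, 260.0)
front [ 0.5417 -0.2167  0.14  ] (350.6666666666667, 285.6666666666667)
topfrontL [ 0.4848 -0.241   0.165 ] (338.3333333333333, 291.6666666666667)
topnear [ 0.4571 -0.3695  0.165 ] (371.6666666666667, 331.0)
[0.43124286 0.02459132 0.        ] [0.48134815 0.1255133  0.        ]
```

```bash
python3 - <<'E'
from h import *
import pickle
D=pickle.load(open('d0.pkl','rb'))
for n in ['scene','side']:
    s,c=D[n];T=campose(s,c)
    print(n)
    for P in [(0.625-.046,0,.226),(0.625+.046,0,.226),(.625,0,.404),(0.4805,.1257,0.006)]: print(P,np.round(proj(T,c,P),1))
    a=c['img'].copy()
    for P in [(0.625-.046,0,.226),(0.625+.046,0,.226),(.625,0,.404),(0.4805,.1257,0.006)]:
        u,v=proj(T,c,P); cv2.drawMarker(a,(int(u+.5),int(v+.5)),(0,0,255),0,9)
    y,x=(100,200) if n=='scene' else (100,200)
    cv2.imwrite(f'pics/m_{n}.png',cv2.resize(a[40:240,200:400] if n=='scene' else a[120:300,180:400],None,fx=3,fy=3,interpolation=0))
E
```

```text
scene
(0.579, 0, 0.226) [319.9 176.9]
(0.671, 0, 0.226) [273.1 190.7]
(0.625, 0, 0.404) [294.3  81.6]
(0.4805, 0.1257, 0.006) [393.  288.2]
side
(0.579, 0, 0.226) [303.8 206.2]
(0.671, 0, 0.226) [333.7 195.6]
(0.625, 0, 0.404) [321.1 130.5]
(0.4805, 0.1257, 0.006) [244.1 271.7]
```

View pics/m_scene.png

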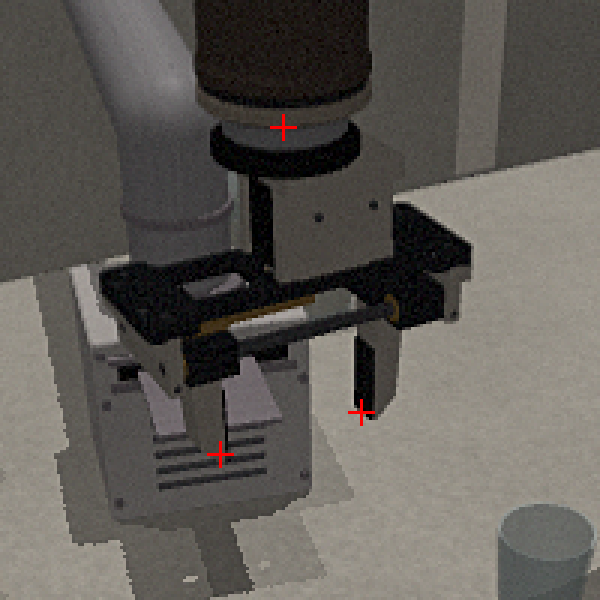

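View pics/m_side.png

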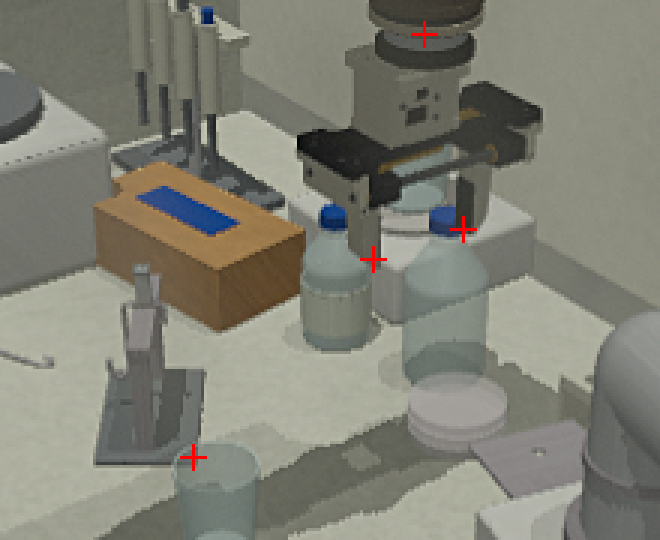

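```bash
python3 -m creep '-1 -1 4 0 0 0 0; -1 -2 8 0 0 0 0; -1 -3 12 0 0 0 0; -1 -3 16 0 0 0 0; -1 -3 17 0 0 0 0; -1 -3 17 0 0 0 0; -1 -3 17 0 0 0 0'
python3 - <<'E'
from h import *
import pickle
s,c=snap('wrist','w1.png');pickle.dump((s,c),open('w1.pkl','wb'));print(s['eef_pos'],s['tcp_rot'])
E
```

```text
time_s: 0.85
eef_pos: [0.5952, -0.1687, 0.4044]
tcp_rot: [1.0, 0.0, -0.0, -0.001]
ft_force: [0.5, 1.4, -0.1]
opening: 0.0917
[ 0.59520056 -0.16870761  0.40442717] [ 9.99999699e-01  4.75703037e-04 -1.93539708e-04 -5.82172760e-04]
```

View pics/w1.png

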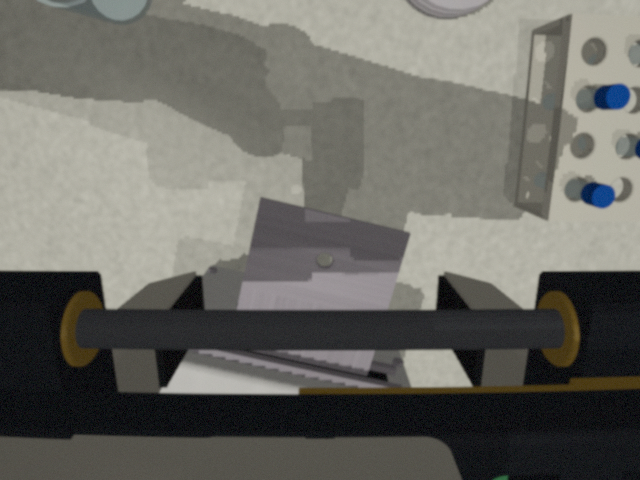

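```bash
python3 - <<'E'
from h import *
import pickle
s,c=pickle.load(open('w1.pkl','rb'));T=campose(s,c)
a=c['img'];cv2.imwrite('pics/z4.png',cv2.resize(a[190:275,225:425],None,fx=4,fy=4,interpolation=0))
E
```

```text
(no output)
```

View pics/z4.png

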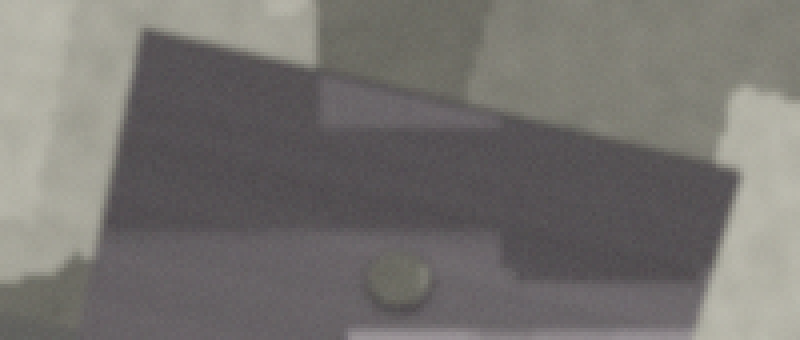

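```bash
python3 - <<'E'
from h import *
import pickle
s,c=pickle.load(open('w1.pkl','rb'));T=campose(s,c)
P=[onz(T,c,225+x/4-.4,190+y/4-.4,.14) for x,y in [(400,280),(145,31),(740,174),(88,325),(693,330)]]
for p in P: print(p.round(4))
h,l,r,l2,r2=P
d=(r-l);print('w',np.linalg.norm(d),'gate y ang',np.degrees(np.arctan2(d[1],d[0])))
for a,b in((l,l2),(r,r2)): 
  e=b-a;print('x ang',np.degrees(np.arctan2(e[1],e[0])))
gy=d/np.linalg.norm(d);gx=np.array([gy[1],-gy[0],0])
print('hole rel mid edge',(h-(l+r)/2)@gx,(h-(l+r)/2)@gy)
D=pickle.load(open('d0.pkl','rb'));s2,c2=D['side'];T2=campose(s2,c2)
print(tri([ray(T,c,324.6,259.6),ray(T2,c2,359.2,270.4)]))
E
```

```text
[ 0.5981 -0.1825  0.14  ]
[ 0.5614 -0.1449  0.14  ]
[ 0.648  -0.1661  0.14  ]
[ 0.5513 -0.1896  0.14  ]
[ 0.6422 -0.1904  0.14  ]
w 0.08921983413720751 gate y ang -13.732036729781733
x ang -102.71936256828755
x ang -103.45241281609592
hole rel mid edge 0.027711815360770782 9.355409743935117e-06
(array([ 0.59780878, -0.18304603,  0.13729698]), [np.float64(0.0004456285423987554), np.float64(0.0004456285423987058)])
```

```bash
python3 -m creep '-1 -1 -4 0 0 0 0; -1 -2 -8 0 0 0 -0.12; -1 -3.5 -12 0 0 0 -0.24; -1 -5 -16 0 0 0 -0.36; -1 -6 -20 0 0 0 -0.48; -1 -7 -24 0 0 0 -0.60; -1 -8 -28 0 0 0 -0.72; -1 -9 -32 0 0 0 -0.84'
python3 - <<'E'
from h import *
s=robot.read_state();Rm=R.from_quat(s['tcp_rot']).as_matrix();print(np.degrees(np.arctan2(Rm[1,0],Rm[0,0])),Rm.T@(np.array([.488,.213,.404])-s['eef_pos'])*100)
E
```

```text
time_s: 1.7
eef_pos: [0.5035, 0.1534, 0.405]
tcp_rot: [0.911, 0.411, 0.0, -0.0]
ft_force: [0.1, 0.8, -0.2]
opening: 0.0916
48.591043250747994 [ 3.44300364 -5.10294119  0.10531831]
```

```bash
python3 -m creep '-1 2 -3 0 0 0 -0.1; -1 3.4 -5 0 0 0 -0.1; -1 3.4 -5 0 0 0 -0.1; -1 3.4 -5 0 0 0 -0.1'
python3 - <<'E'
from h import *
import pickle
s,c=snap('wrist','w2.png');pickle.dump((s,c),open('w2.pkl','wb'));print(s['eef_pos'],s['tcp_rot'])
E
```

```text
time_s: 2.1
eef_pos: [0.4896, 0.2102, 0.4047]
tcp_rot: [0.891, 0.454, -0.0, -0.0]
ft_force: [0.8, -1.2, 0.4]
opening: 0.0921
[0.48963851 0.21022235 0.40471205] [ 8.90793202e-01  4.54408916e-01 -7.32500775e-05 -5.45903473e-05]
```

View pics/w2.png

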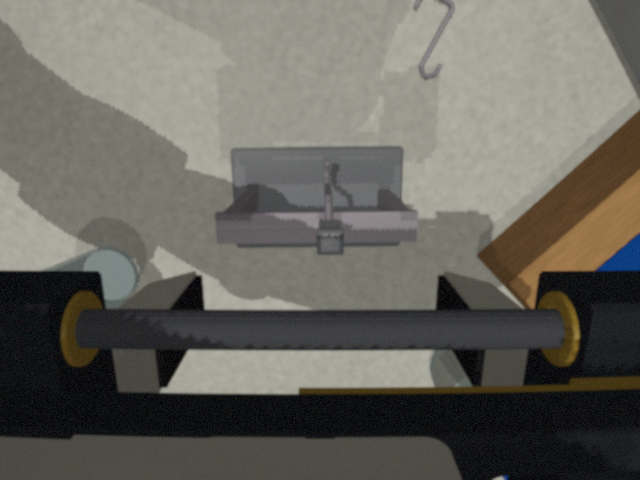

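```bash
python3 - <<'E'
from h import *
import pickle
s,c=pickle.load(open('w2.pkl','rb'))
a=c['img'];cv2.imwrite('pics/z5.png',cv2.resize(a[140:270,210:430],None,fx=3.5,fy=3.5,interpolation=2))
cv2.imwrite('pics/z6.png',cv2.resize(a[205:265,305:355],None,fx=10,fy=10,interpolation=0))
E
```

```text
(no output)
```

View pics/z5.png

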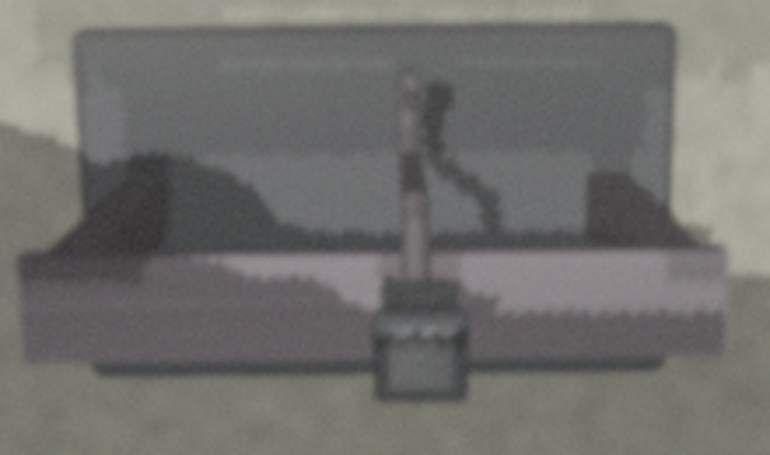

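View pics/z6.png

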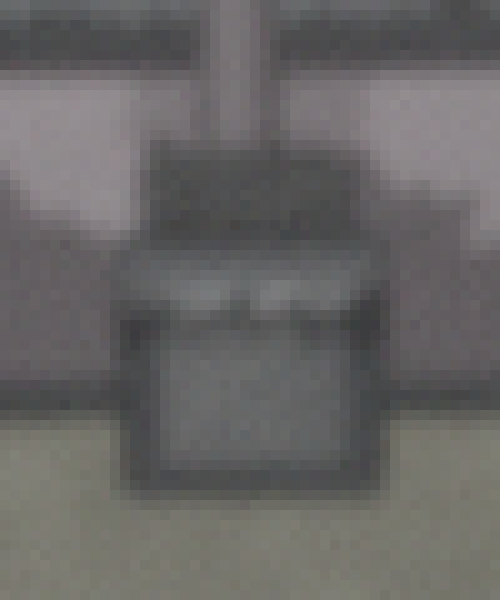

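```bash
python3 - <<'E'
from h import *
import pickle
s,c=pickle.load(open('w2.pkl','rb'));T=campose(s,c)
p=onz(T,c,329.7,241.4,.1535)
Rm=R.from_quat(s['tcp_rot']).as_matrix();print('yaw',np.degrees(np.arctan2(Rm[1,0],Rm[0,0])))
z=lambda x,y:(210+x/3.5-.4,140+y/3.5-.4)
q=[onz(T,c,*z(*w),.115) for w in [(22,362),(722,352),(18,255),(725,246)]]
for i,j in((0,1),(2,3)): e=q[j]-q[i];print(np.degrees(np.arctan2(e[1],e[0])),np.linalg.norm(e))
print(p,np.mean(q,0))
p[2]=.142+.159
print(Rm.T@(p-s['eef_pos'])*100)
E
```

```text
yaw 54.053819152719704
54.877910735827975 0.13043014347576648
54.76909787935059 0.1293666121303549
[0.49114726 0.21473283 0.1535    ] [0.48705804 0.20765839 0.115     ]
[ 0.45456106 -0.14093355 10.37119166]
```

```bash
python3 -m creep '-1 0.45 -0.15 2 0 0 -0.013; -1 0.45 -0.15 4.5 0 0 -0.013; -1 0.45 -0.15 6.5 0 0 -0.013; -1 0.45 -0.15 8 0 0 -0.013; -1 0.45 -0.15 9 0 0 -0.013; -1 0.45 -0.15 9.8 0 0 -0.013; -1 0.45 -0.15 10.3 0 0 -0.013;-1 0.45 -0.15 10.3 0 0 -0.013'
python3 - <<'E'
from h import *
s,c=snap('wrist','w3.png');snap('side','s3.png')
Rm=R.from_quat(s['tcp_rot']).as_matrix();print(s['eef_pos'],np.degrees(np.arctan2(Rm[1,0],Rm[0,0])),Rm.T@(np.array([.49115,.21473,.301])-s['eef_pos'])*100)
a=cv2.imread('pics/s3.png');cv2.imwrite('pics/s3z.png',cv2.resize(a[130:300,140:340],None,fx=3,fy=3))
E
```

```text
time_s: 2.95
eef_pos: [0.492, 0.213, 0.3015]
tcp_rot: [0.889, 0.459, -0.0, 0.0]
ft_force: [-0.9, 1.0, 0.2]
opening: 0.092
[0.49196186 0.21301125 0.30148797] 54.58350833083916 [ 0.0930427  -0.16576346  0.04877156]
```

View pics/w3.png

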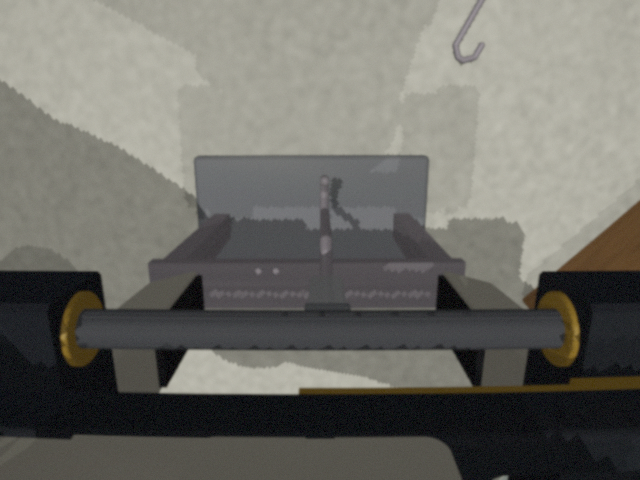

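View pics/s3z.png

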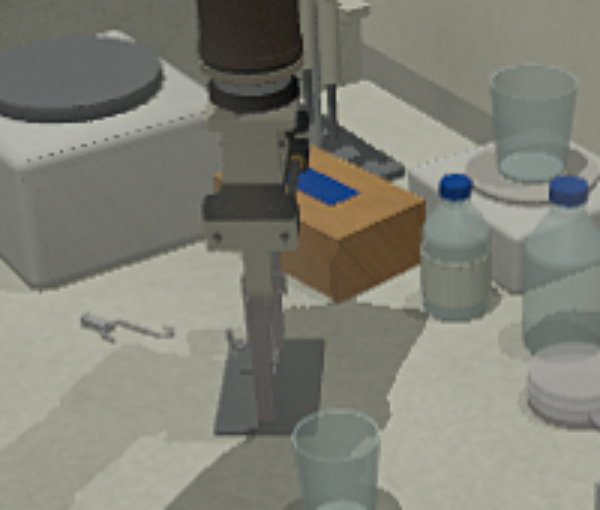

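```bash
python3 -m creep '-1 0.1 -0.15 0.05 0 0 -0.003; 0.2 0.1 -0.15 0.05 0 0 -0.003; 1 0.1 -0.15 0.05 0 0 -0.003; 1 0.1 -0.15 0.05 0 0 -0.003; 1 0.1 -0.15 0.05 0 0 -0.003; 1 0.1 -0.15 0.05 0 0 -0.003; 1 0.1 -0.15 0.05 0 0 -0.003; 1 0.1 -0.15 0.05 0 0 -0.003' 45
python3 -m creep '1 0 0 0 0 0 0;1 0 0 0 0 0 0; 1 0 0 0 0 0 0'
python3 - <<'E'
from h import *
s=robot.read_state()
Rm=R.from_quat(s['tcp_rot']).as_matrix();print(s['eef_pos'],s['opening'],np.degrees(np.arctan2(Rm[1,0],Rm[0,0])))
E
```

```text
time_s: 3.85
eef_pos: [0.4913, 0.2149, 0.3012]
tcp_rot: [0.888, 0.46, 0.0, 0.0]
ft_force: [0.2, -0.5, -0.5]
opening: 0.0407
time_s: 4.15
eef_pos: [0.4913, 0.2149, 0.3012]
tcp_rot: [0.888, 0.46, -0.0, -0.0]
ft_force: [0.6, 0.3, -0.0]
opening: 0.0166
[0.49127733 0.21488088 0.30121281] 0.016574174040765718 54.76896753211248
```

```bash
python3 -m creep '1 0 0 0 0 0 0;1 0 0 0 0 0 0; 1 0 0 0 0 0 0; 1 0 0 0 0 0 0'
python3 -m creep '1 0 0 -0.5 0 0 0;1 0 0 -1 0 0 0; 1 0 0 -2 0 0 0;1 0 0 -4 0 0 0; 1 0 0 -6 0 0 0; 1 0 0 -8 0 0 0; 1 0 0 -10.5 0 0 0; 1 0 0 -10.5 0 0 0'
python3 - <<'E'
from h import *
s,c=snap('side','s4.png')
a=cv2.imread('pics/s4.png');cv2.imwrite('pics/s4z.png',cv2.resize(a[110:280,140:340],None,fx=3.5,fy=3.5))
snap('scene','c4.png')
a=cv2.imread('pics/c4.png');cv2.imwrite('pics/c4z.png',cv2.resize(a[120:360,330:530],None,fx=2.5,fy=2.5))
E
```

```text
time_s: 4.55
eef_pos: [0.4913, 0.2149, 0.3013]
tcp_rot: [0.888, 0.46, 0.0, -0.0]
ft_force: [-0.4, 0.2, 0.1]
opening: 0.0129
time_s: 5.35
eef_pos: [0.4919, 0.2154, 0.4103]
tcp_rot: [0.888, 0.46, 0.003, 0.0]
ft_force: [0.6, -0.2, -0.5]
opening: 0.0127
```

View pics/s4z.png

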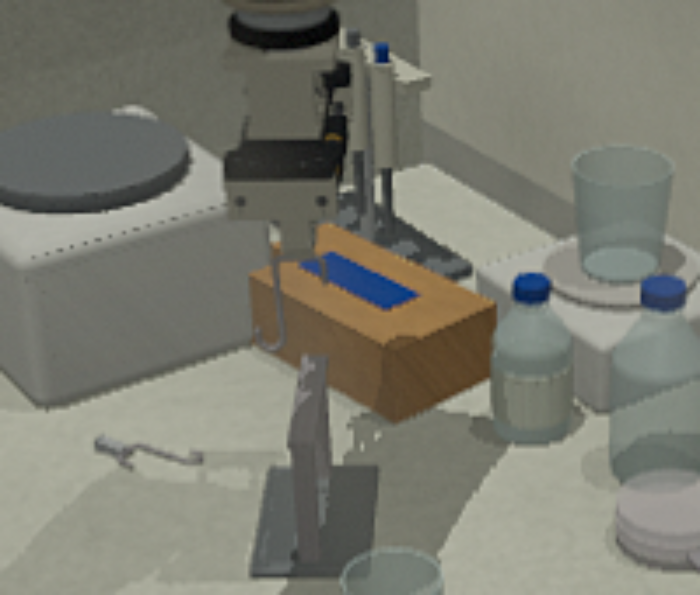

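View pics/c4z.png

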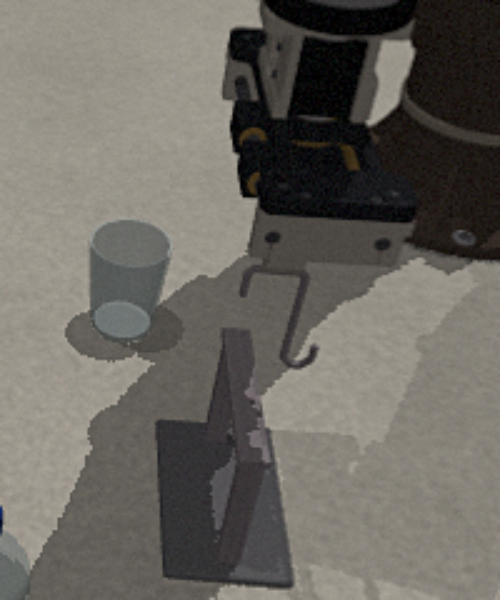

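```bash
python3 -m creep '1 -1 1.25 -0.5 0 0 0.05; 1 -3 3.75 -0.5 0 0 0.12; 1 -6 7.5 -0.5 0 0 0.2; 1 -9 11.2 -0.5 0 0 0.3; 1 -12 15 -0.5 0 0 0.4; 1 -15 18.7 -0.5 0 0 0.5; 1 -17.5 21.8 -0.5 0 0 0.6; 1 -19 23.7 -0.5 0 0 0.7'
cat > go.py <<'E'
from h import *
import sys
s=robot.read_state();Rm=R.from_quat(s['tcp_rot']).as_matrix()
t=np.array([float(v) for v in sys.argv[1:4]]);yaw=np.degrees(np.arctan2(Rm[1,0],Rm[0,0]))
print('pos',s['eef_pos'].round(4),'yaw',yaw.round(2),'shift cm',(Rm.T@(t-s['eef_pos'])*100).round(2),'turn z',np.radians(yaw-float(sys.argv[4])).round(3),'tilt',Rm[:,2].round(4),'f',s['ft_force'].round(2),'op',s['opening'].round(4),'t',s['time_s'])
E
python3 go.py .6017 -.1672 .38 -13.5
```

```text
time_s: 6.25
eef_pos: [0.575, -0.0824, 0.4105]
tcp_rot: [0.993, 0.122, -0.001, 0.001]
ft_force: [-0.2, 0.5, -0.1]
opening: 0.0126Traceback (most recent call last):
  File "go.py", line 5, in <module>
    print('pos',s['eef_pos'].round(4),'yaw',yaw.round(2),'shift cm',(Rm.T@(t-s['eef_pos'])*100).round(2),'turn z',np.radians(yaw-float(sys.argv[4])).round(3),'tilt',Rm[:,2].round(4),'f',s['ft_force'].round(2),'op',s['opening'].round(4),'t',s['time_s'])
                                                                                                                                                                                                                      ^^^^^^^^^^^^^^^^^^
AttributeError: 'float' object has no attribute 'round'
```

```bash
sed -i "s/s\['opening'\].round(4)/s['opening']/" go.py; python3 go.py .6017 -.1672 .375 -13.5
```

```text
pos [ 0.575  -0.0824  0.4105] yaw 14.02 shift cm [0.54 8.87 3.57] turn z 0.48 tilt [-0.0016 -0.0019 -1.    ] f [-0.23  0.47 -0.11] op 0.012641848872169924 t 6.25
```

```bash
python3 -m creep '1 0 0.5 0 0 0 0.1; 1 0.2 2 0 0 0 0.2; 1 0.3 3.5 0 0 0 0.3; 1 0.4 5 0 0 0 0.4; 1 0.5 6.5 0.5 0 0 0.48; 1 0.5 8 1.5 0 0 0.48; 1 0.5 8.8 3 0 0 0.48; 1 0.5 8.8 3.5 0 0 0.48'
python3 -m creep '1 0 0 0 0 0 0;1 0 0 0 0 0 0'
python3 go.py .6017 -.1672 .375 -13.5
python3 - <<'E'
from h import *
import pickle
D={}
for n in ['side','scene','wrist']:
    s,c=snap(n,n+'5.png');D[n]=(s,c)
pickle.dump(D,open('d5.pkl','wb'))
a=D['side'][1]['img'];cv2.imwrite('pics/s5z.png',cv2.resize(a[180:310,290:430],None,fx=5,fy=4.5,interpolation=2))
a=D['scene'][1]['img'];cv2.imwrite('pics/c5z.png',cv2.resize(a[100:270,200:360],None,fx=3.5,fy=3.5,interpolation=2))
E
```

```text
time_s: 7.05
eef_pos: [0.6015, -0.1626, 0.3734]
tcp_rot: [0.994, -0.112, -0.002, 0.0]
ft_force: [0.3, -0.4, -0.8]
opening: 0.0128
time_s: 7.25
eef_pos: [0.6024, -0.1601, 0.3761]
tcp_rot: [0.994, -0.111, -0.0, -0.0]
ft_force: [-1.1, -0.7, -0.2]
opening: 0.0125
pos [ 0.6024 -0.1601  0.3761] yaw -12.75 shift cm [0.09 0.71 0.11] turn z 0.013 tilt [-4.e-04  7.e-04 -1.e+00] f [-1.07 -0.69 -0.18] op 0.012529220918960826 t 7.25
```

View pics/s5z.png

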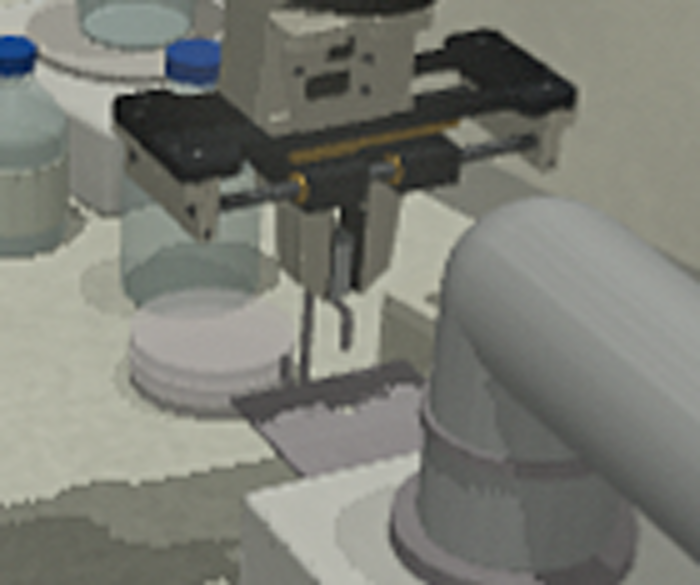

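View pics/c5z.png

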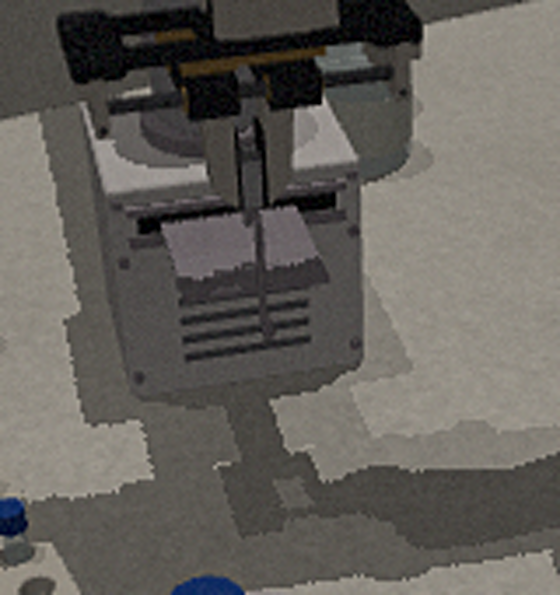

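View pics/wrist5.png

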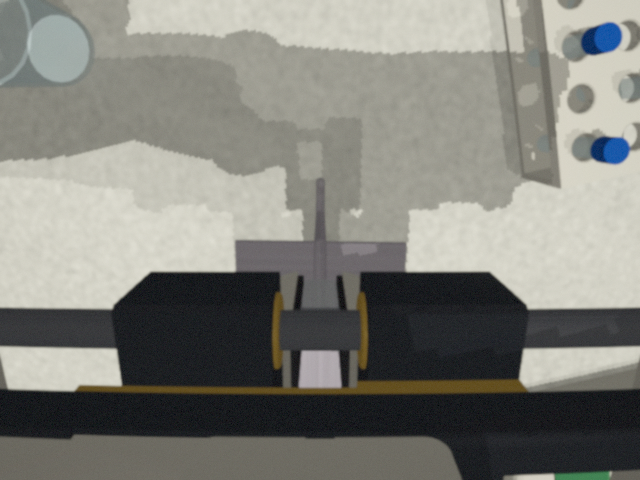

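```bash
python3 - <<'E'
from h import *
import pickle
D=pickle.load(open('d5.pkl','rb'));s,c=D['side'];T=campose(s,c)
a=c['img'];b=cv2.resize(a[235:280,335:385],None,fx=12,fy=12,interpolation=0)
Rm=R.from_quat(s['tcp_rot']).as_matrix()
tip=s['eef_pos']+Rm@np.array([0,.016,.159+.027+.02-.0025])
print('tip pred centre',tip,proj(T,c,tip),'hole',proj(T,c,[.598,-.1828,.14]))
u,v=proj(T,c,tip);cv2.drawMarker(b,(int((u-335+.5)*12),int((v-235+.5)*12)),(0,0,255),0,12)
cv2.imwrite('pics/z7.png',b)
s,c=D['wrist'];T=campose(s,c)
l,r=onz(T,c,237,240.5,.14),onz(T,c,405.5,241,.14);print(l,r,np.degrees(np.arctan2(*(r-l)[[1,0]])))
gx=np.array([np.cos(np.radians(-103.3)),np.sin(np.radians(-103.3)),0]);print('hole est',(l+r)/2+.028*gx)
E
```

```text
tip pred centre [ 0.59874987 -0.17558909  0.17258051] (np.float64(358.5152544933136), np.float64(255.69121515930007)) hole (np.float64(359.466302970813), np.float64(269.3043807625062))
[ 0.56211174 -0.14525379  0.14      ] [ 0.64809031 -0.1650758   0.14      ] -12.982467086567372
hole est [ 0.59865963 -0.1824138   0.14      ]
```

View pics/z7.png

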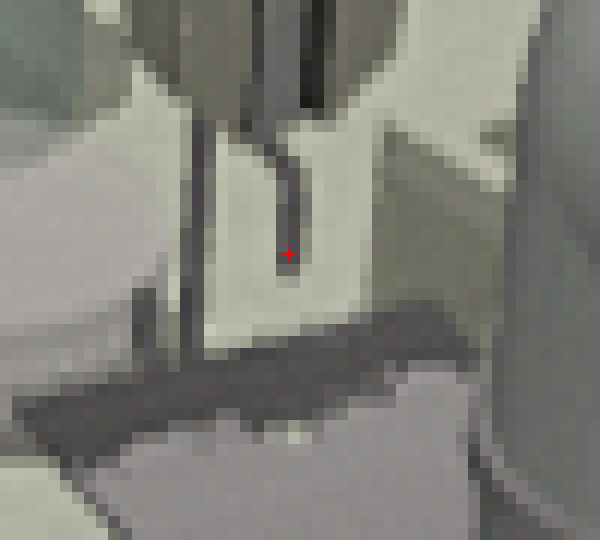

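```bash
python3 go.py .6019 -.1671 .352 -13.2;python3 -m creep '1 0.08 0.3 0.5 0 0 0.008; 1 0.08 0.7 1 0 0 0.008; 1 0.08 0.7 1.5 0 0 0.008; 1 0.08 0.7 2 0 0 0.008; 1 0.08 0.7 2.4 0 0 0.008; 1 0.08 0.7 2.4 0 0 0.008; 1 0.08 0.7 2.4 0 0 0.008;1 0.08 0.7 2.4 0 0 0.008'
python3 go.py .6019 -.1671 .346 -13.2
python3 - <<'E'
from h import *
import pickle
D={}
for n in ['side','wrist']:
    s,c=snap(n,n+'6.png');D[n]=(s,c)
pickle.dump(D,open('d6.pkl','wb'))
s,c=D['side'];T=campose(s,c)
a=c['img'];b=cv2.resize(a[240:285,335:385],None,fx=12,fy=12,interpolation=0)
Rm=R.from_quat(s['tcp_rot']).as_matrix()
tip=s['eef_pos']+Rm@np.array([0,.016,.159+.027+.02-.0025])
for P in (tip,[.5982,-.1827,.14]):
    u,v=proj(T,c,P);print(P,u,v);cv2.drawMarker(b,(int((u-335+.5)*12),int((v-240+.5)*12)),(0,0,255),0,12)
cv2.imwrite('pics/z8.png',b)
E
```

```text
pos [ 0.6026 -0.1603  0.3768] yaw -12.77 shift cm [0.08 0.68 2.48] turn z 0.007 tilt [ 1.e-03  1.e-04 -1.e+00] f [-0.82  0.09 -0.16] op 0.0126593323511611 t 7.4
time_s: 8.2
eef_pos: [0.6017, -0.1679, 0.3525]
tcp_rot: [0.993, -0.116, 0.0, -0.0]
ft_force: [0.3, 0.4, -0.7]
opening: 0.0125
pos [ 0.6017 -0.1679  0.3525] yaw -13.29 shift cm [-0.   -0.08  0.65] turn z -0.002 tilt [ 4.e-04 -0.e+00 -1.e+00] f [ 0.31  0.43 -0.7 ] op 0.012501146273361673 t 8.2
[ 0.59814348 -0.18343954  0.14896317] 359.97505919967165 266.1378561925706
[0.5982, -0.1827, 0.14] 359.502365394114 269.252977059928
```

View pics/z8.png

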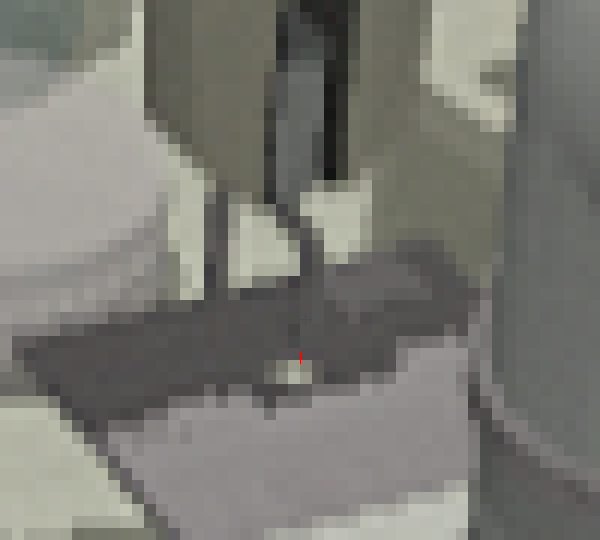

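```bash
python3 -m creep '1 0 -0.04 0.2 0 0 0; 1 0 -0.04 0.4 0 0 0; 1 0 -0.04 0.5 0 0 0; 1 0 -0.04 0.6 0 0 0; 1 0 -0.04 0.65 0 0 0; 1 0 -0.04 0.7 0 0 0; 1 0 -0.04 0.75 0 0 0; 1 0 -0.04 0.75 0 0 0'
python3 go.py .6019 -.1671 .346 -13.2
```

```text
time_s: 9.1
eef_pos: [0.6017, -0.1675, 0.3447]
tcp_rot: [0.993, -0.116, 0.0, 0.0]
ft_force: [-0.7, 0.2, -0.6]
opening: 0.0126
pos [ 0.6017 -0.1675  0.3447] yaw -13.3 shift cm [ 0.01 -0.04 -0.13] turn z -0.002 tilt [ 0. -0. -1.] f [-0.66  0.22 -0.56] op 0.01262610706407155 t 9.1
```

No contact yet 1.3 mm below the expected touch; continue lightly.

```bash
python3 -m creep '1 0 0 0.05 0 0 0; 1 0 0 0.1 0 0 0; 1 0 0 0.15 0 0 0; 1 0 0 0.2 0 0 0; 1 0 0 0.2 0 0 0'
python3 go.py .6019 -.1671 .346 -13.2
python3 -m creep '1 0 0 0.05 0 0 0; 1 0 0 0.1 0 0 0; 1 0 0 0.15 0 0 0; 1 0 0 0.2 0 0 0; 1 0 0 0.2 0 0 0'
python3 go.py .6019 -.1671 .346 -13.2
```

```text
time_s: 9.6
eef_pos: [0.6017, -0.1675, 0.3427]
tcp_rot: [0.993, -0.116, -0.0, -0.0]
ft_force: [-0.2, -0.7, -0.3]
opening: 0.0125
pos [ 0.6017 -0.1675  0.3427] yaw -13.3 shift cm [ 0.01 -0.04 -0.33] turn z -0.002 tilt [-1.e-04  1.e-04 -1.e+00] f [-0.2  -0.72 -0.31] op 0.012528084611300928 t 9.6
time_s: 10.1
eef_pos: [0.6017, -0.1675, 0.3406]
tcp_rot: [0.993, -0.116, -0.0, -0.0]
ft_force: [-0.1, 0.5, -0.7]
opening: 0.0126
pos [ 0.6017 -0.1675  0.3406] yaw -13.3 shift cm [ 0.01 -0.05 -0.54] turn z -0.002 tilt [-1.e-04  0.e+00 -1.e+00] f [-0.14  0.55 -0.74] op 0.012605105794964945 t 10.1
```

```bash
python3 - <<'E'
from h import *
s,c=snap('side','side7.png')
a=c['img'];cv2.imwrite('pics/z9.png',cv2.resize(a[230:290,325:395],None,fx=10,fy=10,interpolation=2))
E
```

```text
(no output)
```

View pics/z9.png

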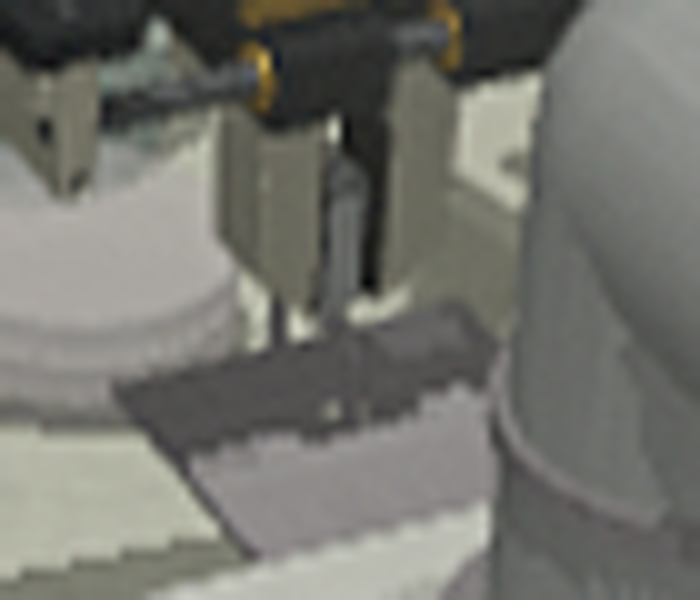

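```bash
python3 -m creep '1 -0.03 0 0.2 0 0 0; 1 -0.03 0 0.4 0 0 0; 1 -0.03 0 0.6 0 0 0; 1 -0.03 0 0.8 0 0 0; 1 -0.03 0 1.0 0 0 0; 1 -0.03 0 1.2 0 0 0; 1 -0.03 0 1.3 0 0 0; 1 -0.03 0 1.3 0 0 0'
python3 go.py .6019 -.1671 .326 -13.2
```

```text
time_s: 10.95
eef_pos: [0.6014, -0.1674, 0.3275]
tcp_rot: [0.993, -0.116, -0.0, -0.0]
ft_force: [-0.0, -0.1, -0.6]
opening: 0.0129
pos [ 0.6014 -0.1674  0.3275] yaw -13.3 shift cm [ 0.04 -0.05  0.15] turn z -0.002 tilt [-3.e-04  1.e-04 -1.e+00] f [-0.01 -0.14 -0.65] op 0.012912577774058433 t 10.95
```

```bash
python3 -m creep '1 0 -0.1 0 0 0 0; 1 0 -0.2 0 0 0 0; 1 0 -0.3 0 0 0 0; 1 0 -0.4 0 0 0 0; 1 0 -0.5 0 0 0 0; 1 0 -0.6 0 0 0 0; 1 0 -0.7 0 0 0 0; 1 0 -0.8 0 0 0 0'
python3 go.py .6014 -.1674 .326 -13.2
python3 -m creep '1 0 -0.15 0 0 0 0; 1 0 -0.3 0 0 0 0; 1 0 -0.45 0 0 0 0; 1 0 -0.6 0 0 0 0; 1 0 -0.75 0 0 0 0; 1 0 -0.9 0 0 0 0; 1 0 -1.05 0 0 0 0; 1 0 -1.2 0 0 0 0'
python3 go.py .6014 -.1674 .326 -13.2
python3 - <<'E'
from h import *
s,c=snap('side','side8.png')
a=c['img'];cv2.imwrite('pics/z10.png',cv2.resize(a[200:300,300:420],None,fx=6,fy=6,interpolation=2))
E
```

```text
time_s: 11.75
eef_pos: [0.6032, -0.1601, 0.3278]
tcp_rot: [0.993, -0.116, 0.0, 0.0]
ft_force: [-1.2, -4.2, -0.9]
opening: 0.013
pos [ 0.6032 -0.1601  0.3278] yaw -13.33 shift cm [-0.    0.75  0.18] turn z -0.002 tilt [-0.e+00 -6.e-04 -1.e+00] f [-1.2  -4.18 -0.9 ] op 0.012986400177039944 t 11.75
time_s: 12.55
eef_pos: [0.606, -0.1479, 0.3277]
tcp_rot: [0.993, -0.116, 0.0, 0.0]
ft_force: [1.0, -3.1, -0.6]
opening: 0.0126
pos [ 0.606  -0.1479  0.3277] yaw -13.3 shift cm [-0.    2.01  0.17] turn z -0.002 tilt [ 1.e-04 -1.e-04 -1.e+00] f [ 0.96 -3.06 -0.64] op 0.012627040137527103 t 12.55
```

View pics/z10.png

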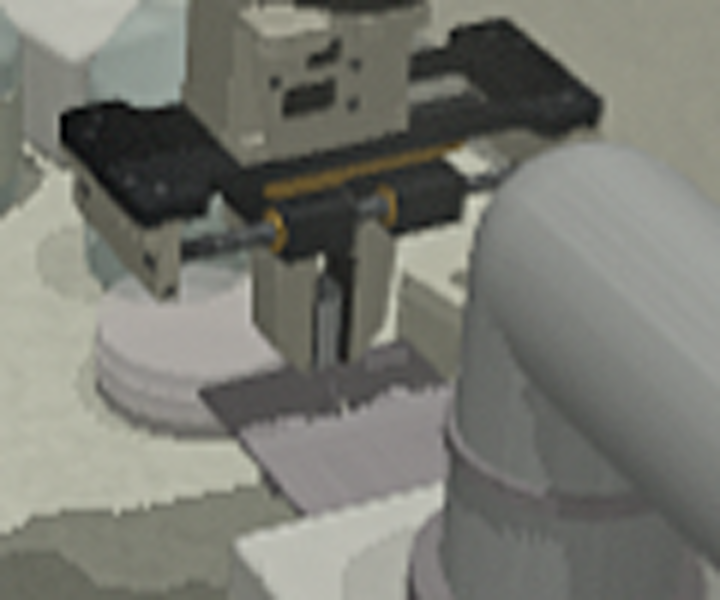

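```bash
python3 - <<'E'
from h import *
import pickle
s,c=pickle.load(open('d0.pkl','rb'))['wrist'];T=campose(s,c)
print('bottle a',onz(T,c,588,25,.165),'dish',onz(T,c,410,172,.037))
E
python3 -m creep '1 0 -0.15 0 0 0 0; 1 0 -0.3 0 0 0 0; 1 0 -0.45 0 0 0 0; 1 0 -0.6 0 0 0 0; 1 0 -0.75 0 0 0 0; 1 0 -0.9 0 0 0 0; 1 0 -1.05 0 0 0 0; 1 0 -1.2 0 0 0 0'
python3 go.py .6014 -.1674 .326 -13.2
python3 -m creep '1 0 -0.15 0 0 0 0; 1 0 -0.3 0 0 0 0; 1 0 -0.45 0 0 0 0; 1 0 -0.6 0 0 0 0; 1 0 -0.75 0 0 0 0; 1 0 -0.9 0 0 0 0; 1 0 -1.05 0 0 0 0; 1 0 -1.2 0 0 0 0'
python3 go.py .6014 -.1674 .326 -13.2
python3 -m creep '1 0 -0.15 0 0 0 0; 1 0 -0.3 0 0 0 0; 1 0 -0.45 0 0 0 0; 1 0 -0.6 0 0 0 0; 1 0 -0.75 0 0 0 0; 1 0 -0.9 0 0 0 0; 1 0 -1.05 0 0 0 0; 1 0 -1.2 0 0 0 0'
python3 go.py .6014 -.1674 .326 -13.2
```

```text
bottle a [0.7541779  0.11255427 0.165     ] dish [0.69717037 0.02625799 0.037     ]
time_s: 13.4
eef_pos: [0.6088, -0.1362, 0.3277]
tcp_rot: [0.993, -0.116, 0.0, 0.0]
ft_force: [0.1, -4.4, -1.2]
opening: 0.0128
pos [ 0.6088 -0.1362  0.3277] yaw -13.3 shift cm [-0.    3.21  0.17] turn z -0.002 tilt [ 1.e-04 -0.e+00 -1.e+00] f [ 0.1  -4.39 -1.25] op 0.012807506442825597 t 13.4
time_s: 14.2
eef_pos: [0.6116, -0.1245, 0.3277]
tcp_rot: [0.993, -0.116, 0.0, 0.0]
ft_force: [0.6, -4.0, -0.5]
opening: 0.0126
pos [ 0.6116 -0.1245  0.3277] yaw -13.3 shift cm [-0.    4.41  0.17] turn z -0.002 tilt [ 1.e-04 -0.e+00 -1.e+00] f [ 0.6  -3.96 -0.52] op 0.012557787394566729 t 14.2
time_s: 15.0
eef_pos: [0.6143, -0.1128, 0.3278]
tcp_rot: [0.993, -0.116, 0.0, -0.0]
ft_force: [-0.4, -4.4, -0.3]
opening: 0.0128
pos [ 0.6143 -0.1128  0.3278] yaw -13.29 shift cm [-0.    5.61  0.18] turn z -0.002 tilt [ 1.e-04 -0.e+00 -1.e+00] f [-0.36 -4.38 -0.31] op 0.012803443425810418 t 15.0
```

```bash
python3 -m creep '1 0 -0.1 0 0 0 0; 1 0 -0.2 0 0 0 0; 1 0 -0.3 0 0 0 0; 1 0 -0.4 0 0 0 0; 1 0 -0.5 0 0 0 0; 1 0 -0.6 0 0 0 0; 1 0 -0.6 0 0 0 0'
python3 go.py .6014 -.1674 .326 -13.2
for i in 1 2; do echo; done
python3 -m creep '1 0 -0.05 0 0 0 0; 1 0 -0.1 0 0 0 0; 1 0 -0.15 0 0 0 0; 1 0 -0.2 0 0 0 0'
python3 go.py .6014 -.1674 .326 -13.2
```

```text
time_s: 15.7
eef_pos: [0.6157, -0.1068, 0.3278]
tcp_rot: [0.993, -0.116, 0.0, -0.0]
ft_force: [0.5, -3.6, -1.4]
opening: 0.0127
pos [ 0.6157 -0.1068  0.3278] yaw -13.28 shift cm [-0.    6.23  0.17] turn z -0.001 tilt [ 1.e-04  2.e-04 -1.e+00] f [ 0.45 -3.55 -1.37] op 0.012652504051449725 t 15.7


time_s: 16.1
eef_pos: [0.6161, -0.1051, 0.3278]
tcp_rot: [0.993, -0.116, 0.0, 0.0]
ft_force: [-0.2, -4.7, -1.0]
opening: 0.0129
pos [ 0.6161 -0.1051  0.3278] yaw -13.3 shift cm [-0.    6.4   0.18] turn z -0.002 tilt [ 1.e-04 -0.e+00 -1.e+00] f [-0.18 -4.69 -1.01] op 0.012868275297427349 t 16.1
```

```bash
python3 -m creep '1 0 -0.05 0 0 0 0; 1 0 -0.1 0 0 0 0; 1 0 -0.15 0 0 0 0; 1 0 -0.2 0 0 0 0'
python3 go.py .6014 -.1674 .326 -13.2
```

```text
time_s: 16.5
eef_pos: [0.6166, -0.1032, 0.3278]
tcp_rot: [0.993, -0.116, 0.0, -0.0]
ft_force: [0.2, -4.4, -1.1]
opening: 0.0126
pos [ 0.6166 -0.1032  0.3278] yaw -13.3 shift cm [-0.    6.6   0.18] turn z -0.002 tilt [ 0.  0. -1.] f [ 0.16 -4.43 -1.14] op 0.012610056817309442 t 16.5
```

```bash
python3 -m creep '1 0 -0.05 0 0 0 0; 1 0 -0.1 0 0 0 0; 1 0 -0.15 0 0 0 0; 1 0 -0.2 0 0 0 0'
python3 go.py .6014 -.1674 .326 -13.2
```

```text
time_s: 16.9
eef_pos: [0.6171, -0.1012, 0.3277]
tcp_rot: [0.993, -0.116, -0.0, 0.0]
ft_force: [1.0, -3.2, -0.2]
opening: 0.0123
pos [ 0.6171 -0.1012  0.3277] yaw -13.3 shift cm [-0.    6.8   0.17] turn z -0.002 tilt [-0. -0. -1.] f [ 0.96 -3.22 -0.23] op 0.012261238621810276 t 16.9
```

```bash
python3 -m creep '1 0 -0.05 0 0 0 0; 1 0 -0.1 0 0 0 0; 1 0 -0.15 0 0 0 0; 1 0 -0.2 0 0 0 0'
python3 go.py .6014 -.1674 .326 -13.2
```

```text
time_s: 17.3
eef_pos: [0.6175, -0.0993, 0.3277]
tcp_rot: [0.993, -0.116, 0.0, -0.0]
ft_force: [-0.1, -4.2, -1.3]
opening: 0.0127
pos [ 0.6175 -0.0993  0.3277] yaw -13.29 shift cm [-0.    7.    0.17] turn z -0.002 tilt [ 0.  0. -1.] f [-0.07 -4.23 -1.32] op 0.012691805245630279 t 17.3
```

```bash
python3 -m creep '1 0 -0.05 0 0 0 0; 1 0 -0.1 0 0 0 0; 1 0 -0.15 0 0 0 0; 1 0 -0.2 0 0 0 0'
python3 go.py .6014 -.1674 .326 -13.2
```

```text
time_s: 17.7
eef_pos: [0.6179, -0.0978, 0.3277]
tcp_rot: [0.993, -0.116, -0.0, 0.0]
ft_force: [-0.3, -5.5, -0.3]
opening: 0.0132
pos [ 0.6179 -0.0978  0.3277] yaw -13.32 shift cm [-0.    7.15  0.18] turn z -0.002 tilt [-2.e-04 -6.e-04 -1.e+00] f [-0.26 -5.47 -0.25] op 0.013164907881049065 t 17.7
```

```bash
python3 -m creep '1 0 0 0 0 0 0; 1 0 0 0 0 0 0'
python3 go.py .6014 -.1674 .326 -13.2
```

```text
time_s: 17.9
eef_pos: [0.6179, -0.0978, 0.3277]
tcp_rot: [0.993, -0.116, -0.0, 0.0]
ft_force: [-0.1, -5.5, -1.3]
opening: 0.0129
pos [ 0.6179 -0.0978  0.3277] yaw -13.32 shift cm [-0.    7.15  0.18] turn z -0.002 tilt [-1.e-04 -6.e-04 -1.e+00] f [-0.14 -5.45 -1.27] op 0.012882351020622506 t 17.9
```

```bash
python3 -m creep '1 0 -0.03 0 0 0 0; 1 0 -0.05 0 0 0 0; 1 0 -0.05 0 0 0 0'
python3 go.py .6014 -.1674 .326 -13.2
```

```text
time_s: 18.2
eef_pos: [0.6179, -0.0977, 0.3277]
tcp_rot: [0.993, -0.116, -0.0, 0.001]
ft_force: [-0.6, -6.6, -1.8]
opening: 0.0129
pos [ 0.6179 -0.0977  0.3277] yaw -13.34 shift cm [0.   7.16 0.18] turn z -0.002 tilt [-3.0e-04 -1.1e-03 -1.0e+00] f [-0.58 -6.63 -1.82] op 0.012851305368610691 t 18.2
```

```bash
python3 -m creep '1 0 -0.05 0 0 0 0; 1 0 -0.07 0 0 0 0; 1 0 -0.07 0 0 0 0'
python3 go.py .6014 -.1674 .326 -13.2
```

```text
time_s: 18.5
eef_pos: [0.618, -0.0975, 0.3277]
tcp_rot: [0.993, -0.116, -0.0, 0.001]
ft_force: [-1.4, -8.2, -1.2]
opening: 0.0125
pos [ 0.618  -0.0975  0.3277] yaw -13.37 shift cm [0.   7.18 0.18] turn z -0.003 tilt [-5.0e-04 -1.7e-03 -1.0e+00] f [-1.43 -8.21 -1.19] op 0.012541446888647171 t 18.5
```

```bash
python3 -m creep '1 0 0.1 0 0 0 0; 1 0 0.2 0 0 0 0; 1 0 0.25 0 0 0 0; 1 0 0.25 0 0 0 0; 1 0 0.25 0.05 0 0 0; 1 0 0.25 0.1 0 0 0; 1 0 0.25 0.1 0 0 0'
python3 go.py .6014 -.1674 .326 -13.2
```

```text
time_s: 19.2
eef_pos: [0.6178, -0.0983, 0.3268]
tcp_rot: [0.993, -0.116, 0.0, -0.0]
ft_force: [0.6, -0.9, 0.6]
opening: 0.0126
pos [ 0.6178 -0.0983  0.3268] yaw -13.28 shift cm [-0.    7.1   0.08] turn z -0.001 tilt [ 2.e-04  4.e-04 -1.e+00] f [ 0.61 -0.9   0.65] op 0.01258983196331008 t 19.2
```

```bash
python3 -m creep '1 0 0 0.03 0 0 0; 1 0 0 0.05 0 0 0; 1 0 0 0.05 0 0 0'
python3 go.py .6014 -.1674 .326 -13.2
```

```text
time_s: 19.5
eef_pos: [0.6177, -0.0984, 0.3262]
tcp_rot: [0.993, -0.116, -0.0, -0.0]
ft_force: [0.6, -1.0, 0.5]
opening: 0.0126
pos [ 0.6177 -0.0984  0.3262] yaw -13.29 shift cm [0.   7.09 0.02] turn z -0.002 tilt [ 0.e+00  3.e-04 -1.e+00] f [ 0.57 -0.98  0.52] op 0.01264792853590695 t 19.5
```

```bash
python3 -m creep '1 0 0 0.03 0 0 0; 1 0 0 0.05 0 0 0; 1 0 0 0.05 0 0 0'
python3 go.py .6014 -.1674 .326 -13.2
```

```text
time_s: 19.8
eef_pos: [0.6177, -0.0985, 0.3257]
tcp_rot: [0.993, -0.116, 0.0, -0.0]
ft_force: [0.2, 0.2, 1.7]
opening: 0.0126
pos [ 0.6177 -0.0985  0.3257] yaw -13.29 shift cm [-0.    7.08 -0.03] turn z -0.002 tilt [ 1.e-04  2.e-04 -1.e+00] f [0.23 0.18 1.66] op 0.012618065568598642 t 19.8
```

```bash
python3 -m creep '1 0 0 0.02 0 0 0; 1 0 0 0.04 0 0 0; 1 0 0 0.04 0 0 0'
python3 go.py .6014 -.1674 .326 -13.2
```

```text
time_s: 20.1
eef_pos: [0.6177, -0.0986, 0.3254]
tcp_rot: [0.993, -0.116, 0.0, -0.0]
ft_force: [-0.2, -0.9, 0.8]
opening: 0.0129
pos [ 0.6177 -0.0986  0.3254] yaw -13.3 shift cm [-0.    7.07 -0.06] turn z -0.002 tilt [ 1.e-04  1.e-04 -1.e+00] f [-0.17 -0.94  0.83] op 0.012910017427909858 t 20.1
```

```bash
python3 - <<'E'
from h import *
s,c=snap('side','side9.png');a=c['img'];x=cv2.resize(a[210:290,310:400],None,fx=5,fy=5,interpolation=2)
s,c=snap('scene','scene9.png');a=c['img'];y=cv2.resize(a[150:230,230:300],None,fx=5,fy=5,interpolation=2)
cv2.imwrite('pics/z11.png',np.hstack([x,y]))
E
```

```text
(no output)
```

View pics/z11.png

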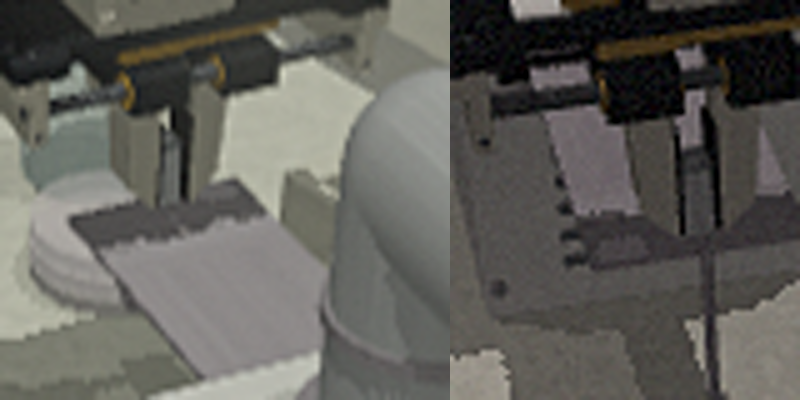

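```bash
python3 -m creep '1 0 0 0.02 0 0 0; 1 0 0 0.04 0 0 0; 1 0 0 0.04 0 0 0'
python3 go.py .6014 -.1674 .326 -13.2
```

```text
time_s: 20.5
eef_pos: [0.6177, -0.0987, 0.325]
tcp_rot: [0.993, -0.116, 0.0, 0.0]
ft_force: [0.2, -0.3, 2.7]
opening: 0.0126
pos [ 0.6177 -0.0987  0.325 ] yaw -13.3 shift cm [-0.01  7.06 -0.1 ] turn z -0.002 tilt [ 2.e-04 -0.e+00 -1.e+00] f [ 0.24 -0.31  2.69] op 0.0125950008455485 t 20.5
```

```bash
python3 -m creep '0.6 0 0 -0.05 0 0 0; 0.5 0 0 -0.05 0 0 0; 0.4 0 0 -0.05 0 0 0; 0.3 0 0 -0.05 0 0 0; 0.2 0 0 -0.05 0 0 0; 0.2 0 0 -0.05 0 0 0; 0.2 0 0 -0.05 0 0 0' 
python3 go.py .6014 -.1674 .326 -13.2
python3 - <<'E'
from h import *
s,c=snap('side','side10.png');a=c['img'];x=cv2.resize(a[210:290,310:400],None,fx=5,fy=5,interpolation=2)
s,c=snap('scene','scene10.png');a=c['img'];y=cv2.resize(a[150:230,230:300],None,fx=5,fy=5,interpolation=2)
cv2.imwrite('pics/z12.png',np.hstack([x,y]))
E
```

```text
time_s: 21.2
eef_pos: [0.6177, -0.0986, 0.3254]
tcp_rot: [0.993, -0.116, -0.0, -0.0]
ft_force: [1.2, -0.4, 0.8]
opening: 0.0367
pos [ 0.6177 -0.0986  0.3254] yaw -13.3 shift cm [-0.    7.07 -0.06] turn z -0.002 tilt [-0.  0. -1.] f [ 1.24 -0.45  0.8 ] op 0.036694675183078854 t 21.2
```

View pics/z12.png

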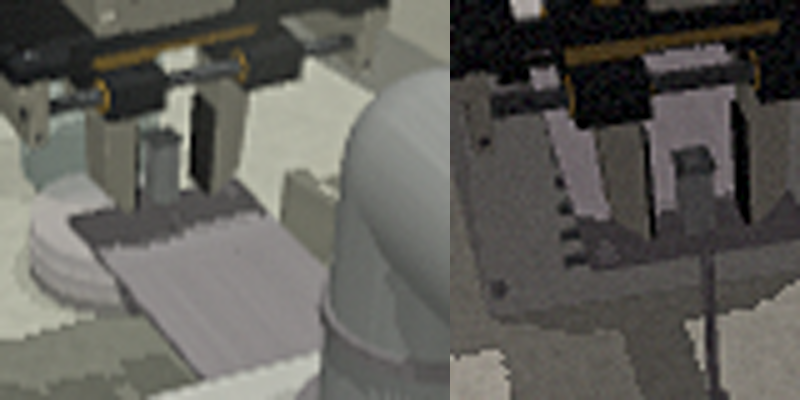

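Hook stands by itself, upright between the opened fingers. Retreat straight up.

```bash
python3 -m creep '0.1 0 0 -0.5 0 0 0; 0.1 0 0 -1.5 0 0 0; 0.1 0 0 -3 0 0 0; 0.1 0 0 -5 0 0 0; 0.1 0 0 -7.5 0 0 0; 0.1 0 0 -10 0 0 0; 0.1 0 0 -12 0 0 0; 0.1 0 0 -12 0 0 0' 
python3 -m creep '-0.2 0 5 0 0 0 0;-0.2 0 7 0 0 0 0;-0.2 0 7 0 0 0 0;-0.2 0 7 0 0 0 0'
python3 - <<'E'
from h import *
import pickle
D={}
for n in ['side','scene','wrist']:
    D[n]=snap(n,n+'11.png')
pickle.dump(D,open('d11.pkl','wb'))
print(robot.read_state()['eef_pos'])
a=D['side'][1]['img'];x=cv2.resize(a[210:300,310:400],None,fx=5,fy=5,interpolation=2)
a=D['scene'][1]['img'];y=cv2.resize(a[140:230,230:300],None,fx=5,fy=5,interpolation=2)
cv2.imwrite('pics/z13.png',np.hstack([x,y]))
E
```

```text
time_s: 22.1
eef_pos: [0.6182, -0.0989, 0.4497]
tcp_rot: [0.993, -0.116, 0.003, -0.0]
ft_force: [-0.6, 0.1, -0.1]
opening: 0.0414
time_s: 22.5
eef_pos: [0.6014, -0.1669, 0.4453]
tcp_rot: [0.993, -0.116, -0.0, -0.0]
ft_force: [0.6, 0.2, 0.1]
opening: 0.0546
[ 0.60191232 -0.16530479  0.44526925]
```

View pics/z13.png

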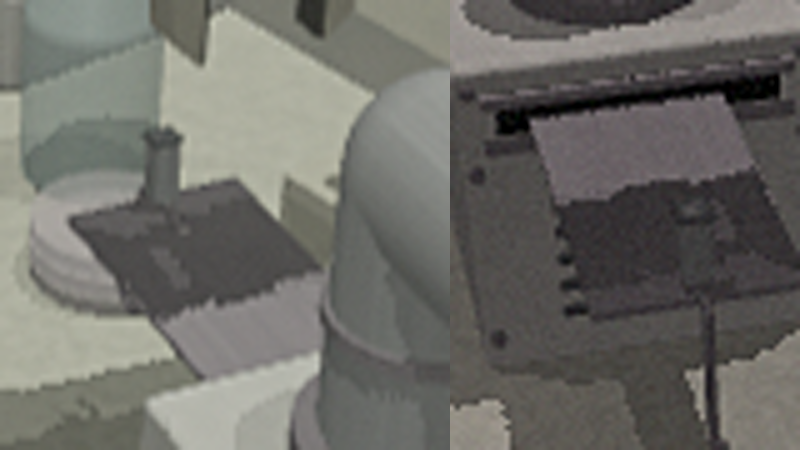

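View pics/wrist11.png

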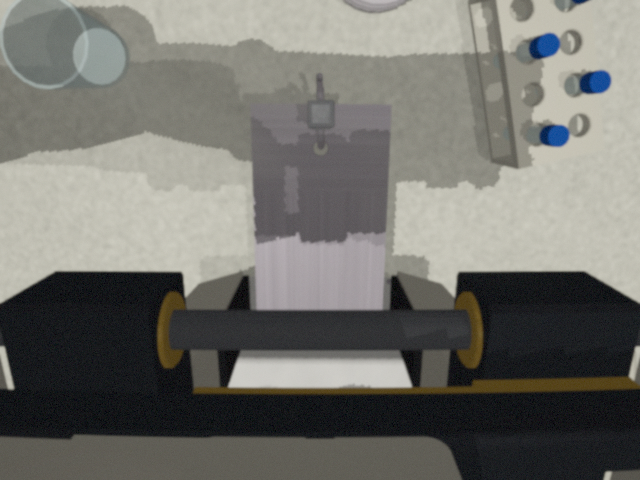

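View pics/scene11.png

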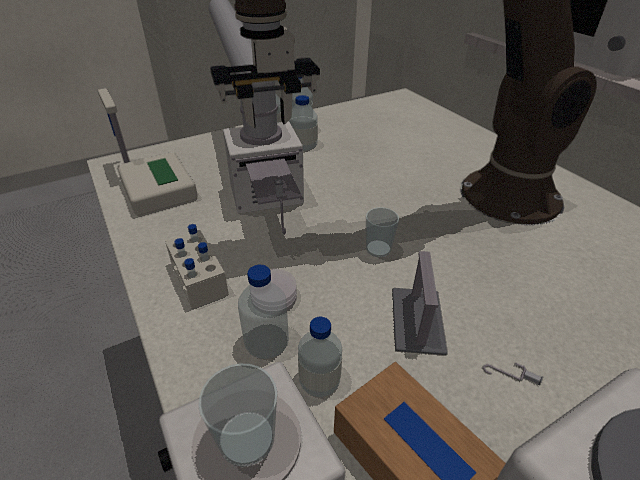

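```bash
python3 - <<'E'
from h import *
import pickle
D=pickle.load(open('d11.pkl','rb'));s,c=D['wrist'];T=campose(s,c)
m=(onz(T,c,251.5,104,.14)+onz(T,c,391,106,.14))/2
m0=(np.array([.5614,-.1449])+np.array([.648,-.1661]))/2
g=np.array([-.2284,-.9736]);print('edge moved',(m0-m[:2])@g)
# housing front top edge? gripper hides it
h=onz(T,c,320.5,149.5,.14);print('hole',h,'from edge',(h[:2]-m[:2])@g)
s2,c2=D['side'];T2=campose(s2,c2)
# grip top centre: wrist (321,113), side zoom (162,133)
print(tri([ray(T,c,320.8,113.5),ray(T2,c2,310+162/5-.4,210+134/5-.4)]))
a=c['img'];cv2.imwrite('pics/z14.png',cv2.resize(a[60:170,260:380],None,fx=5,fy=5,interpolation=2))
E
```

```text
edge moved 0.06620076580582519
hole [ 0.61374618 -0.11858429  0.14      ] from edge 0.02819347721604601
(array([ 0.61854959, -0.09672457,  0.17614012]), [np.float64(0.00045866067819969834), np.float64(0.0004586606781999072)])
```

View pics/z14.png

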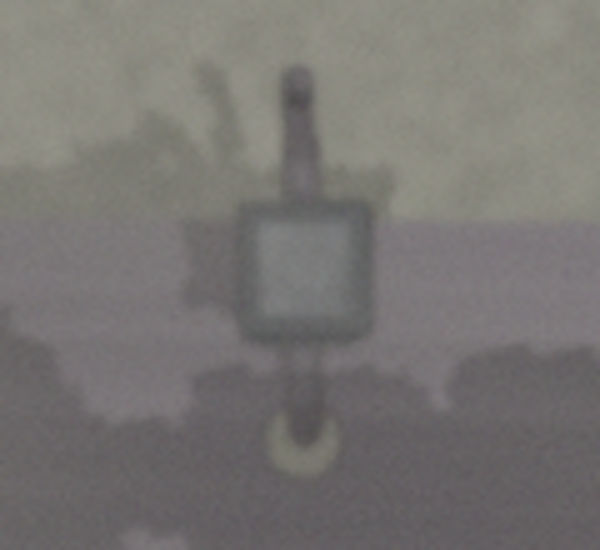

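```bash
python3 - <<'E'
from h import *
import pickle
D=pickle.load(open('d11.pkl','rb'));s,c=D['scene'];T=campose(s,c)
a=c['img'];cv2.imwrite('pics/z15.png',cv2.resize(a[145:220,230:315],None,fx=8,fy=8,interpolation=2))
s,c=snap('wrist','wrist12.png');T=campose(s,c);print(s['eef_pos'],s['dq'].round(3))
pickle.dump((s,c),open('w12.pkl','wb'))
a=c['img'];cv2.imwrite('pics/z16.png',cv2.resize(a[60:170,230:410],None,fx=4,fy=4,interpolation=2))
E
```

```text
[ 0.60191232 -0.16530479  0.44526925] [-0.002  0.     0.004 -0.003  0.002  0.     0.001]
```

View pics/z15.png

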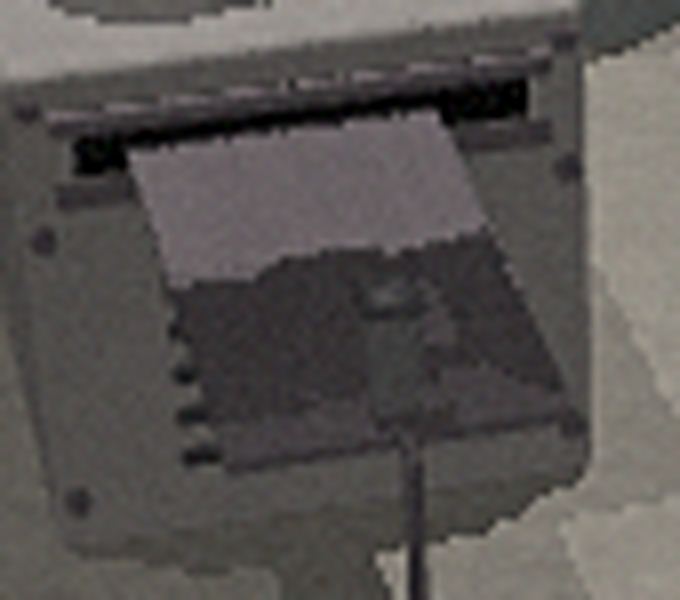

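View pics/z16.png

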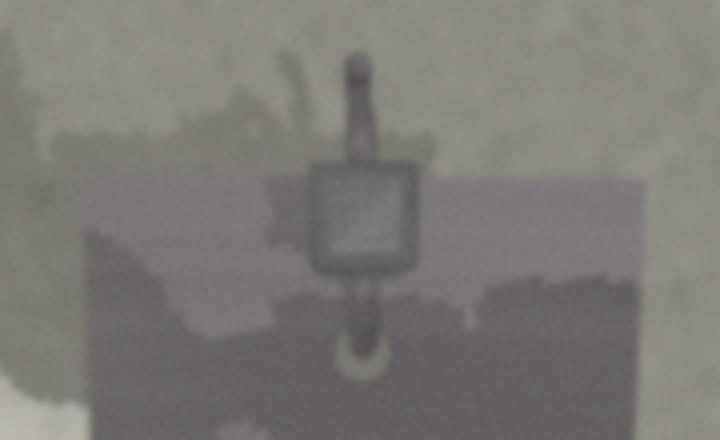

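```bash
python3 - <<'E'
from h import *
import pickle
D=pickle.load(open('d11.pkl','rb'));s,c=D['scene'];T=campose(s,c)
z=lambda x,y:(230+x/8-.4,145+y/8-.4)
q=lambda p,h:onz(T,c,*z(*p),h)
g=np.array([-.2284,-.9736,0])
fl,fr=q((5,80),.165),q((580,15),.165);bl,br=q((225,468),.139),q((578,405),.139);sl,sr=q((128,152),.14),q((440,112),.14)
print(fl,fr,bl,br);print('face-edge dist',((fl+fr)/2-(bl+br)/2)@g,'slot-edge',(sl-bl)@g,(sr-br)@g)
s,c=pickle.load(open('w12.pkl','rb'));T=campose(s,c)
z=lambda x,y:(230+x/4-.4,60+y/4-.4)
m=(onz(T,c,*z(87,178),.14)+onz(T,c,*z(645,180),.14))/2;print('edge moved',(np.array([.6047,-.1555])-m[:2])@g[:2])
E
```

```text
[ 0.65521449 -0.26610543  0.165     ] [ 0.49768088 -0.2217712   0.165     ] [ 0.66443168 -0.09781849  0.139     ] [ 0.57457548 -0.07973658  0.139     ]
face-edge dist 0.16089849787151833 slot-edge 0.1611315734223225 0.15618317062684306
edge moved 0.0667067419387577
```

```bash
python3 - <<'E'
from h import *
import pickle
D=pickle.load(open('d5.pkl','rb'));s,c=D['scene']
a=c['img'];cv2.imwrite('pics/z17.png',cv2.resize(a[145:220,230:315],None,fx=8,fy=8,interpolation=2))
s,c=robot.read_state(),robot.camera('wrist')
E
```

```text
(no output)
```

View pics/z17.png

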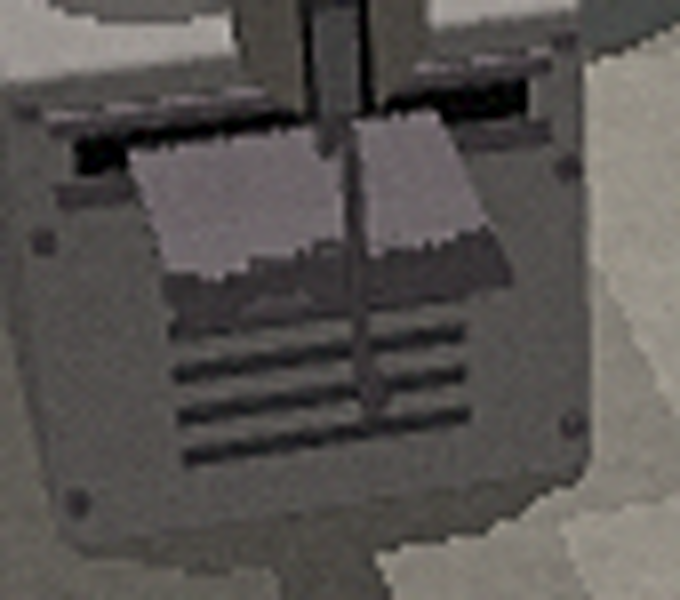

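```bash
python3 - <<'E'
from h import *
import pickle
D=pickle.load(open('d5.pkl','rb'));s,c=D['scene'];T=campose(s,c)
z=lambda x,y:(230+x/8-.4,145+y/8-.4)
q=lambda p,h:onz(T,c,*z(*p),h)
g=np.array([-.2284,-.9736,0])
print((q((128,152),.14)-q((172,318),.14))@g,(q((440,112),.14)-q((512,280),.14))@g, (q((172,318),.14)-q((225,462),.14))@g,(q((512,280),.14)-q((578,398),.14))@g)
E
```

```text
0.09025041441626196 0.09465326327618886 0.06974668581284021 0.05988588082263064
```

```bash
python3 - <<'E'
from h import *
import pickle
D=pickle.load(open('d11.pkl','rb'));s,c=D['scene'];T=campose(s,c);s2,c2=D['side'];T2=campose(s2,c2)
g=np.array([-.2284,-.9736,0]);m=np.array([.6199,-.0906,.14])
x=c['img'][130:170,280:320];y=c2['img'][270:310,320:360]
cv2.imwrite('pics/z18.png',cv2.resize(np.hstack([x,y]),None,fx=10,fy=10,interpolation=0))
E
```

```text
(no output)
```

View pics/z18.png

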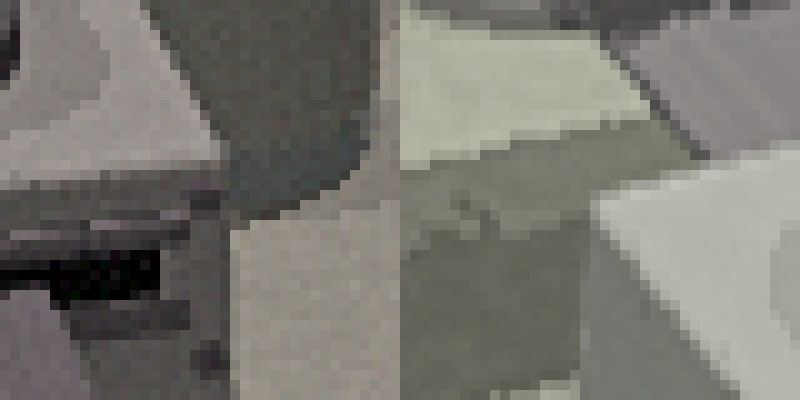

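```bash
python3 - <<'E'
from h import *
import pickle
D=pickle.load(open('d11.pkl','rb'));s,c=D['scene'];T=campose(s,c);s2,c2=D['side'];T2=campose(s2,c2)
g=np.array([-.2284,-.9736,0]);m=np.array([.6199,-.0906,.14])
p,e=tri([ray(T,c,302.1,145.5),ray(T2,c2,339,289.7)]);print(p,e,(p-m)@g)
for w in (onz(T,c,302.1,145.5,.165),onz(T2,c2,339,289.7,.165)): print(w,(w-m)@g)
E
```

```text
[ 0.49263161 -0.23296569  0.16133965] [np.float64(0.0007785314386606126), np.float64(0.0007785314386604661)] 0.1676753364803445
[ 0.49543087 -0.22598447  0.165     ] 0.16023907181239064
[ 0.49015947 -0.23678429  0.165     ] 0.17195776548847594
```

```bash
python3 -c "
from workcell import robot
print(robot.read_state()['time_s']);print(robot.hand_in())"
```

```text
22.75
the job is handed in; nothing more can be done
None
```

I handed the job in at 22.75 s. The blade is drawn out to its stop, and the hook hangs in the hole with its top bar down on the blade.

**How it went:**
- I took the larger hook by its square grip and lifted it clear of the rest.
- I found the hole in the wrist picture. The tip went in at the first try with no contact force that I could tell from the sensor noise.
- I drew the blade out with a steady 4 N or so. At the end the force rose to about 8 N with almost no further motion, which I took as the stop.
- I eased off, set the hook down with about 3 N, opened the fingers and backed away.

**Last checks:**
- The wrist picture shows the leg in the hole, on the outward side, and the hook standing free and upright.
- The grip top came out at z = 0.176 m, where a fully seated hook should give about 0.178 m.
- The blade edge lies 168 mm from the housing front by triangulation across two cameras; full stroke should give 167 mm.
- In the last scene-camera picture, the bottles, beaker and dishes looked unmoved; I checked this by eye only.

**Where measurements disagreed:**
- Measured from one camera at a time, the edge distance came out between 156 and 172 mm. I trusted the force at the stop and the triangulated figure instead.
- By the pictures the blade edge moved about 67 mm, while the tool moved about 71.5 mm. The play of the leg in the hole accounts for most of that difference.

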